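# Sort returned electrical parts into their sample-marked bins

## Task

Five electrical parts lie mixed on the test bench: two circuit breakers, two round plug adapters and one cable gland. Put each into the red bin that shows a sample of its kind on the shelf at the bin's far side, standing upright on the bin's floor the way it stands now, and let go of it. Leave the roll of tape that lies among them where it is.

Things in the scene. Friction and masses are not known exactly. Their poses are not given: they have to be found in the camera images.
- breaker_1: First grey two-pole circuit breaker, a block standing on its narrow back with its black toggle up: 85 mm long (its x), 36 mm wide (its y), body 50 mm high, over it a 45 mm long, 36 mm wide nose to 62 mm and the toggle to 68 mm. Origin: centre of the underside. About 0.2 kg. Stands on the bench at the start, x within 0.4 rad of the bench's x.
- breaker_2: Second, identical grey two-pole circuit breaker, a block standing on its narrow back with its black toggle up: 85 mm long (its x), 36 mm wide (its y), body 50 mm high, over it a 45 mm long, 36 mm wide nose to 62 mm and the toggle to 68 mm. Origin: centre of the underside. About 0.2 kg. Stands on the bench at the start, x within 0.4 rad of the bench's x.
- adapter_1: First round black industrial plug adapter standing upright, socket holes up: 72 mm high; foot 52 mm in diameter up to 22 mm, a grey collar 56 mm in diameter from 22 to 30 mm, above it a plain cylinder 48 mm in diameter. Origin: centre of the underside, z up; any yaw. About 0.25 kg. On the bench at the start.
- adapter_2: Second, identical round black industrial plug adapter standing upright, socket holes up: 72 mm high; foot 52 mm in diameter up to 22 mm, a grey collar 56 mm in diameter from 22 to 30 mm, above it a plain cylinder 48 mm in diameter. Origin: centre of the underside, z up; any yaw. About 0.25 kg. On the bench at the start.
- gland: metal cable gland standing upright, 48 mm high: thread 30 mm in diameter from 0 to 14 mm, hexagon 36 mm across flats from 14 to 28 mm (two flats face its +y and -y), round cap 33 mm in diameter from 28 to 48 mm with a black hole on top. Origin: centre of the underside, z up. About 0.1 kg. On the bench at the start, x within 0.5 rad of the bench's x.
- breaker_bin: red open bin fixed to the bench, the one with a sample breaker fixed on its sample shelf. Bay 120 (x) by 166 mm (y) outside, walls 3 mm, rim 30 mm high, floor 4 mm above the bench. Origin: at bench height under the bay's centre. x points away from the robot (within 0.2 rad) to the shelf, a 64 mm deep, 8 mm high ledge on the bay's far side; sample 92 mm from the origin, top up to 81 mm high.
- adapter_bin: red open bin fixed to the bench, the one with a sample plug adapter fixed on its sample shelf. Bay 120 (x) by 166 mm (y) outside, walls 3 mm, rim 30 mm high, floor 4 mm above the bench. Origin: at bench height under the bay's centre. x points away from the robot (within 0.2 rad) to the shelf, a 64 mm deep, 8 mm high ledge on the bay's far side; sample 92 mm from the origin, top up to 81 mm high.
- gland_bin: red open bin fixed to the bench, the one with a sample cable gland fixed on its sample shelf. Bay 120 (x) by 166 mm (y) outside, walls 3 mm, rim 30 mm high, floor 4 mm above the bench. Origin: at bench height under the bay's centre. x points away from the robot (within 0.2 rad) to the shelf, a 64 mm deep, 8 mm high ledge on the bay's far side; sample 92 mm from the origin, top up to 81 mm high.
- tape: blue roll of tape lying flat among the parts, 60 mm outside diameter, 38 mm hole, 19 mm high; loose, not to be disturbed. Origin: centre of the underside.

How it is judged (in metres and radians):
At the end, for the whole second after the job is handed in: Each part is in the bin with its kind's sample: underside centre within 55 mm (bin x) and 78 mm (bin y) of the bay's centre and less than 6 mm above the bay's floor, upright within 0.15 rad, at rest and released (x of breaker_1 in the frame of breaker_bin between -0.055 and 0.055 m and y of breaker_1 in the frame of breaker_bin between -0.078 and 0.078 m and z of breaker_1 in the frame of breaker_bin between -0.003 and 0.01 m and angle between each of breaker_1, breaker_2, adapter_1, adapter_2, gland's own z axis and vertical below 0.15 rad and linear speed of each of breaker_1, breaker_2, adapter_1, adapter_2, gland below 0.02 m/s and x of breaker_2 in the frame of breaker_bin between -0.055 and 0.055 m and y of breaker_2 in the frame of breaker_bin between -0.078 and 0.078 m and z of breaker_2 in the frame of breaker_bin between -0.003 and 0.01 m and x of adapter_1 in the frame of adapter_bin between -0.055 and 0.055 m and y of adapter_1 in the frame of adapter_bin between -0.078 and 0.078 m and z of adapter_1 in the frame of adapter_bin between -0.003 and 0.01 m and x of adapter_2 in the frame of adapter_bin between -0.055 and 0.055 m and y of adapter_2 in the frame of adapter_bin between -0.078 and 0.078 m and z of adapter_2 in the frame of adapter_bin between -0.003 and 0.01 m and x of gland in the frame of gland_bin between -0.055 and 0.055 m and y of gland in the frame of gland_bin between -0.078 and 0.078 m and z of gland in the frame of gland_bin between -0.003 and 0.01 m); the robot touches nothing.
It fails at once if the roll of tape is moved by more than 30 mm (distance of tape from where it was at the start of the episode above 0.03 m).
It also fails if it takes over 115 s, if anything falls off the work surface, if the arm or the gripper's body presses on something with over 40 N, if the wrist force passes 120 N, or if a joint passes its speed limit or range.

## Robot

A 6-joint arm with a two-finger parallel gripper is mounted at the origin on the work surface. World frame = base frame: x ahead of the robot, y to its left, z up, the work surface at z = 0. Lengths are in m, angles in degrees, forces in N, time in s.
With the tool pointing down it reaches from about 0.275 to 0.825 m from the base axis. Payload 4.9 kg.
Tool frame: the origin (TCP) lies between the finger pads; the fingertips stand 11 mm ahead of it and the grasp point (between the pads) lies 8 mm behind it; z points along the fingers, x is the direction in which the jaws open and shut, and the axes are right-handed (so a half turn about z gives the same grasp; the last joint's range is limited). The gripper opens to 85 mm and grips with 20 to 120 N. Pads are 22 mm wide; open, the fingers measure 114 mm over their backs; the gripper's body (76 mm by 85 mm) begins 54 mm behind the grasp point. The pads swing forward as they close: fully open they stand 13 mm farther back than shut.
Start: joints at [60.951, 18.69, -11.035, 60.275, 0, 82.311], TCP at [0.2, 0.512, 0.242] pointing down, gripper open.
Joint ranges: [-152.03, 152.03], [-55.5, 102.48], [-74.3, 77.21], [-110.64, 120.58], [-84.22, 78.4], [-180, 180]. Speed limits (degrees/s): [147.25, 147.25, 180, 180, 180, 180].

## Interface

Orientations are given as a 3x3 rotation matrix whose columns are the frame's x, y, z axes.
In Python, from workcell import ctrl gives the robot as it stands. The module is installed in compiled form; this text tells all that it offers.
- The arm moves only by the tool jog_arm, never from a script. Its argument "plan" is one flat list of numbers, 7 for each row, row after row: the gripper command: -1 is shut, 1 is fully open, values between are in proportion, then the shift along the tool's x, y, z normalised to -1 to 1, where 1 is 25 mm, then the turn, a rotation vector about the tool's x, y, z normalised to -1 to 1, where 1 is 4 degrees. A call has 1 to 20 rows; each row shifts and turns the commanded pose from where the row before left it, along the tool's axes as they then stand; what a row does not reach is not made up. A row lasts 1/12 s, in which the tool goes at most 41.7 mm and 7.16 degrees, less where a joint would pass 70% of its speed; a pose out of reach is approached as far as the arm can. A call with a number of a shift or a turn outside -1 to 1 is refused whole. A call with a gripper value outside its range is refused whole. The fingers move at their own pace and stop on an object; "newtons" is the grip in N (left out, the last holds). Time passes only in rows, so rows that do not move let the fingers close. It gives the time, the measured TCP pose, the force and the opening at its end, in the units of the state.
- ctrl.get_obs(): the state, without advancing time (a new reading comes with each control period).
- ctrl.get_image(name): name is "scene" or "top" or "wrist"; returns the picture (384x512x3 uint8, red, green, blue); there is no depth.
- ctrl.camera_params(name): a dict with "K" (3x3 intrinsics, pixels), "k1" (the pictures are not rectified: a ray, as slopes to the right and down, at radius r is drawn at 1 + k1 r^2 times it, then the intrinsics apply), "R" (3x3) and "t" (3): a world point X has camera coordinates R X + t. Camera axes: x right, y down, z forward; pixel columns grow to the right and rows downward; lengths in m; the calibration is good to about 2 mm. A picture is of the moment at which its call begins: read the wrist's pose just before it. camera_params takes no time and is no camera call; for the wrist camera it gives the pose at the moment of the call.
- ctrl.hand_in(): hands the job in, once; it reports no verdict.
The state is a dict: "time_s": time; "joint_positions": joint angles; "qvel": joint speeds; "joint_torque": joint torques, N m; "eef_pos": TCP position; "ee_rot": TCP orientation; "contact_force": force on the tool from outside, world axes, zero at the start; "ft_torque": the same for the moment, N m; "grip_width": finger opening in m.
Only numpy, scipy, OpenCV 4.12 (cv2) and the standard library are available. Lean on these libraries where they do the work, as an engineer would, in place of code of your own. Each camera call takes 0.05 s, during which the arm holds its last target. There are 200 camera calls.

## Working session

There is one attempt and no reset: what is moved stays moved. The work goes in short steps, Python scripts to look and compute and a tool call to move; the robot and the scene stay as the last step left them, time stands still between calls to the robot, and variables do not carry over. Pictures are saved under pics/ and viewed, about 12 in all and at most 16, crops included, and the job is handed in when it is done.

Besides the shell and the picture viewer there is one more tool, called after "Call:" as name(argument=value, ...), one argument or row to a line, values as JSON. jog_arm: Moves the arm, as the interface text tells. Its arguments: {"type":"object","properties":{"plan":{"type":"array","items":{"type":"number","minimum":-1,"maximum":1}},"newtons":{"type":"number"}},"required":["plan"]}

```bash
mkdir -p pics && cat > h.py <<'E'
import numpy as np, cv2
from workcell import ctrl
def snap(n,f):
    p=ctrl.camera_params(n); im=ctrl.get_image(n)[:,:,::-1].copy(); cv2.imwrite('pics/'+f,im); np.savez('pics/'+f+'.npz',**{k:np.array(v) for k,v in p.items()}); return im,p
def ray(p,u,v):
    K=np.array(p['K']);d=np.array([(u-K[0,2])/K[0,0],(v-K[1,2])/K[1,1]]);k=float(p['k1']);s=d.copy()
    for _ in range(20): s=d/(1+k*(s@s))
    R=np.array(p['R']);t=np.array(p['t']);return -R.T@t,R.T@np.r_[s,1]
def onz(p,u,v,z):
    o,d=ray(p,u,v);return o+d*(z-o[2])/d[2]
def proj(p,X):
    c=np.array(p['R'])@X+np.array(p['t']);s=c[:2]/c[2];s=s*(1+float(p['k1'])*(s@s));K=np.array(p['K']);return np.array([K[0,0]*s[0]+K[0,2],K[1,1]*s[1]+K[1,2]])
def load(f): return cv2.imread('pics/'+f),dict(np.load('pics/'+f+'.npz'))
E
python3 - <<'E'
from h import *
for n in('top','scene'):
    im,p=snap(n,n+'0.png');print(n,p)
    im=cv2.resize(im,(800,600),interpolation=cv2.INTER_CUBIC);cv2.imwrite(f'pics/{n}0b.png',im)
o=ctrl.get_obs();print(o)
E
```

```text
top {'K': array([[400.72744004,   0.        , 255.15732161],
       [  0.        , 400.72744004, 191.91787592],
       [  0.        ,   0.        ,   1.        ]]), 'k1': 0.023951242526175576, 'R': array([[-0.03823804, -0.99925245,  0.0056915 ],
       [-0.96912008,  0.03569525, -0.24399206],
       [ 0.24360651, -0.01484552, -0.96976053]]), 't': array([4.49479630e-04, 5.20401844e-01, 8.48871484e-01])}
scene {'K': array([[354.41611669,   0.        , 252.2306894 ],
       [  0.        , 354.41611669, 190.96300948],
       [  0.        ,   0.        ,   1.        ]]), 'k1': -0.05500041550740395, 'R': array([[-0.88459926,  0.46626999,  0.00874403],
       [ 0.40058772,  0.76932089, -0.49766942],
       [-0.23877528, -0.43673524, -0.86732272]]), 't': array([ 0.46240002, -0.19483904,  0.89334988])}
{'time_s': 0.1, 'joint_positions': array([ 6.09535491e+01,  1.87266112e+01, -1.10848904e+01,  6.02753487e+01,
        2.16726733e-03,  8.23100253e+01]), 'qvel': array([ 0.08997123, -0.12637694,  0.14899489, -0.05601346,  0.13033337,
        0.0606974 ]), 'joint_torque': array([ 2.02419046e-04, -4.44238973e+01,  2.63038051e+01,  7.86412333e-03,
       -1.10733577e-04, -1.44814226e-05]), 'eef_pos': array([0.20003834, 0.51180303, 0.24160187]), 'ee_rot': array([[ 3.64168868e-01,  9.31332617e-01, -7.69028278e-04],
       [ 9.31331732e-01, -3.64169601e-01, -1.30680666e-03],
       [-1.49712839e-03, -2.40322135e-04, -9.99998850e-01]]), 'contact_force': array([ 0.19730831, -0.34924869,  0.88738036]), 'ft_torque': array([-0.03777481, -0.02554765,  0.0268448 ]), 'grip_width': 0.08522278126539595}
```

View pics/top0b.png

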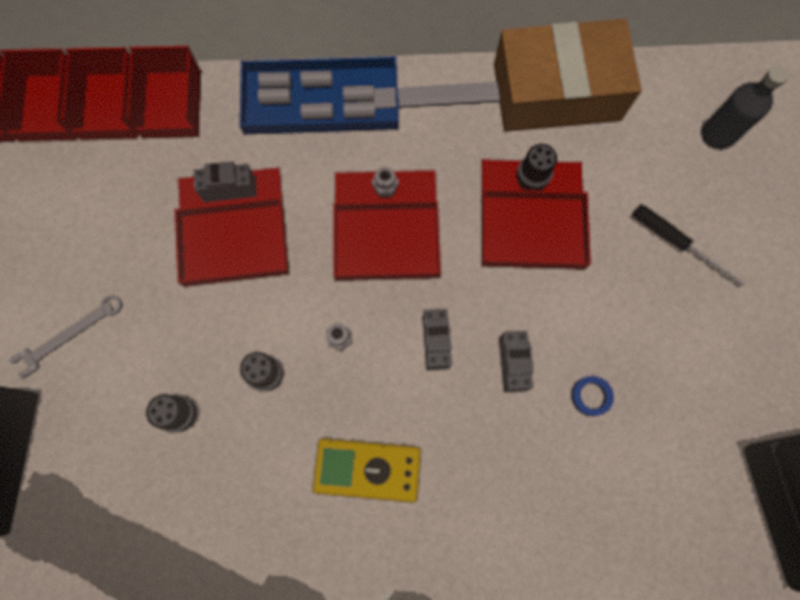

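View pics/scene0b.png

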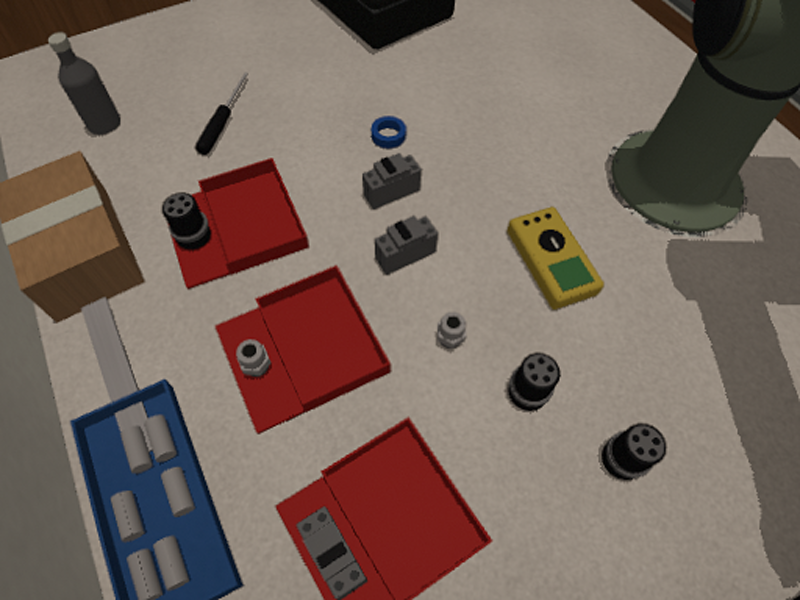

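The top view shows the breaker bin at (230,240), the gland bin at (387,240) and the adapter bin at (535,230). The parts are adapters at (165,411) and (260,369), gland at (338,335), breakers at (436,338) and (516,360), and tape at (593,396), all in 800x600 pixels. The scene view agrees. Next I'll measure them.

```bash
python3 - <<'E'
from h import *
for n,rois in (('top',dict(A1=(85,245,135,285),A2=(145,218,190,255),G=(200,200,232,230),B1=(263,190,295,240),B2=(312,205,348,255),T=(360,235,398,272))),):
    im,p=load(n+'0.png');print('cam',-np.array(p['R']).T@p['t'])
    hsv=cv2.cvtColor(im,cv2.COLOR_BGR2HSV)
    # bins
    m=((hsv[...,1]>150)&((hsv[...,0]<10)|(hsv[...,0]>170))).astype('u1')if 0 else (((hsv[...,1]>150)&((hsv[...,0]<10)|(hsv[...,0]>170)))*255).astype('uint8')
    cs,_=cv2.findContours(m,cv2.RETR_EXTERNAL,2)
    for c in cs:
        if cv2.contourArea(c)>1500:
            h=cv2.approxPolyDP(cv2.convexHull(c),2.5,True)[:,0]
            print('bin',h.tolist(),[np.round(onz(p,*q,.03)[:2],3).tolist() for q in h])
    bg=np.median(im[180:280,100:400].reshape(-1,3),0)
    dif=np.abs(im.astype(float)-cv2.GaussianBlur(cv2.medianBlur(im,101) if 0 else im,(0,0),.1)).sum()
    g=np.abs(im.astype(float)-bg).max(2)
    for k,(a,b,c,d) in rois.items():
        mk=np.zeros(g.shape,'uint8');mk[b:d,a:c]=(g[b:d,a:c]>35)*255
        cs,_=cv2.findContours(mk,cv2.RETR_EXTERNAL,2);c_=max(cs,key=cv2.contourArea)
        r=cv2.minAreaRect(c_);print(k,np.round(r[0],1),np.round(r[1],1),round(r[2],1),'box',cv2.boundingRect(c_))
    z=[]
    for (a,b,c,d) in list(rois.values())[:5]:
        z.append(cv2.resize(im[b-2:b+50,a-5:a+55],None,fx=4,fy=4,interpolation=cv2.INTER_CUBIC))
    z.append(cv2.resize(im[98:192,105:195],(240,250))[:208]);
    cv2.imwrite('pics/crop1.png',np.vstack([np.hstack([q[:208] for q in z[:3]]),np.hstack([q[:208] for q in z[3:]])]))
E
```

```text
cam [ 0.29755844 -0.00552479  0.95017342]
bin [[277, 110], [280, 175], [216, 178], [215, 111]] [[0.737, -0.082], [0.568, -0.081], [0.566, 0.072], [0.74, 0.072]]
bin [[177, 108], [182, 174], [115, 180], [115, 115]] [[0.751, 0.167], [0.579, 0.153], [0.57, 0.312], [0.737, 0.319]]
bin [[309, 103], [371, 104], [376, 168], [309, 168]] [[0.753, -0.163], [0.745, -0.318], [0.577, -0.312], [0.583, -0.151]]
bin [[126, 43], [125, 86], [0, 89], [1, 32], [119, 30]] [[0.938, 0.3], [0.816, 0.298], [0.816, 0.606], [0.979, 0.62], [0.977, 0.319]]
A1 [110. 264.] [24. 34.] 90.0 box (93, 252, 35, 25)
A2 [167.1 237.3] [29.1 23.7] 26.6 box (153, 225, 29, 26)
G [217.5 216. ] [16. 13.] 90.0 box (211, 208, 14, 17)
B1 [279.3 216.9] [38.9 17.1] 85.8 box (270, 198, 19, 39)
B2 [329.5 231. ] [38. 21.] 90.0 box (319, 212, 22, 39)
T [378.5 253. ] [26. 27.] 90.0 box (365, 240, 28, 27)
```

View pics/crop1.png

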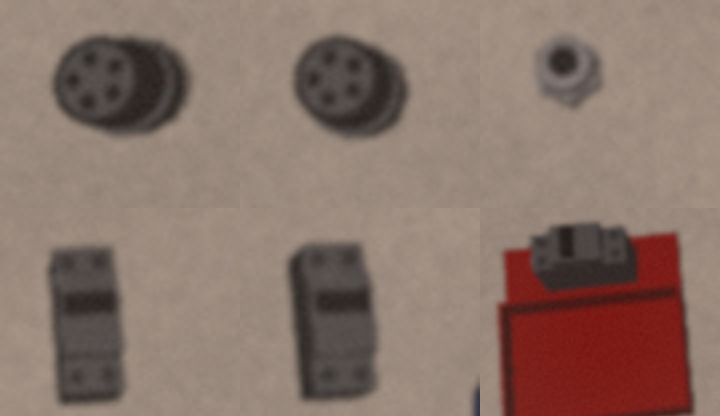

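Crop readings in top-image pixels: adapter tops (103.8,263.0) and (163.8,235.8), gland hole (215.8,213.3), and the corners of both breakers' top faces. I'll convert these to metres, and re-measure the bins with a sharper red mask.

```bash
python3 - <<'E'
from h import *
im,p=load('top0.png')
for k,u,v,z in(('A1',103.75,263,.072),('A2',163.75,235.75,.072),('G',215.75,213.25,.048),('T',378.5,253,.01)): print(k,np.round(onz(p,u,v,z),4))
for k,ox,oy,c in(('B1',258,188,[(52,43),(112,39),(122,190),(60,194)]),('B2',307,203,[(64,38),(120,36),(134,184),(64,190)])):
    P=np.array([onz(p,ox+a/4,oy+b/4,.05)[:2] for a,b in c]);d=(P[0]+P[1]-P[2]-P[3])/2;w=(P[0]+P[3]-P[1]-P[2])/2
    print(k,P.mean(0).round(4),'len',np.linalg.norm(d).round(4),'yaw',np.degrees(np.arctan2(d[1],d[0])).round(1),'wid',np.linalg.norm(w).round(4))
for n in('top','scene'):
  im,p=load(n+'0.png')
  f=im.astype(float);r=f[...,2]-(f[...,0]+f[...,1])/2
  m=((r>30)*255).astype('uint8');cs,_=cv2.findContours(m,0,1)
  for c in cs:
    if cv2.contourArea(c)>2000:
        h=cv2.approxPolyDP(cv2.convexHull(c),3,True)[:,0]
        print(n,'bin',[(q.tolist(),onz(p,*q,0)[:2].round(3).tolist(),onz(p,*q,.03)[:2].round(3).tolist()) for q in h])
im=cv2.imread('pics/top0.png')[98:185,105:385];cv2.imwrite('pics/crop2.png',cv2.resize(im,None,fx=2.85,fy=2.85,interpolation=cv2.INTER_CUBIC))
E
```

```text
A1 [0.3727 0.3124 0.072 ]
A2 [0.4265 0.1852 0.072 ]
G [0.4772 0.0727 0.048 ]
T [ 0.3767 -0.3012  0.01  ]
B1 [ 0.4629 -0.0728] len 0.0875 yaw 0.3 wid 0.0349
B2 [ 0.4268 -0.1869] len 0.0853 yaw -2.2 wid 0.0357
top bin [([203, 281], [0.329, 0.108], [0.328, 0.105]), ([268, 286], [0.312, -0.041], [0.311, -0.04]), ([266, 321], [0.235, -0.033], [0.237, -0.032]), ([200, 315], [0.254, 0.116], [0.255, 0.112])]
top bin [([278, 108], [0.757, -0.087], [0.743, -0.085]), ([281, 176], [0.574, -0.085], [0.566, -0.083]), ([214, 178], [0.575, 0.08], [0.567, 0.077]), ([213, 111], [0.755, 0.08], [0.74, 0.077])]
top bin [([178, 106], [0.772, 0.17], [0.757, 0.164]), ([184, 174], [0.588, 0.154], [0.579, 0.149]), ([113, 181], [0.577, 0.327], [0.568, 0.316]), ([113, 114], [0.755, 0.335], [0.74, 0.324])]
top bin [([308, 101], [0.774, -0.166], [0.759, -0.161]), ([372, 103], [0.762, -0.331], [0.747, -0.321]), ([377, 124], [0.703, -0.338], [0.691, -0.327]), ([378, 169], [0.584, -0.327], [0.575, -0.317]), ([309, 170], [0.587, -0.156], [0.578, -0.151])]
top bin [([127, 44], [0.956, 0.307], [0.935, 0.297]), ([126, 8
[... 492 characters left out ...]
], [0.577, 0.089]), ([165, 277], [0.754, 0.077], [0.751, 0.088]), ([137, 208], [0.753, -0.092], [0.751, -0.073]), ([163, 190], [0.688, -0.108], [0.688, -0.088])]
scene bin [([352, 132], [0.221, -0.049], [0.242, -0.033]), ([386, 181], [0.235, 0.102], [0.256, 0.111]), ([381, 188], [0.257, 0.111], [0.277, 0.12]), ([356, 197], [0.321, 0.103], [0.338, 0.113]), ([325, 148], [0.307, -0.039], [0.325, -0.023]), ([327, 140], [0.29, -0.057], [0.308, -0.04])]
scene bin [([174, 101], [0.569, -0.345], [0.575, -0.315]), ([197, 158], [0.587, -0.152], [0.592, -0.131]), ([120, 184], [0.768, -0.167], [0.765, -0.145]), ([109, 150], [0.763, -0.27], [0.76, -0.243]), ([126, 115], [0.694, -0.357], [0.694, -0.326])]
```

View pics/crop2.png

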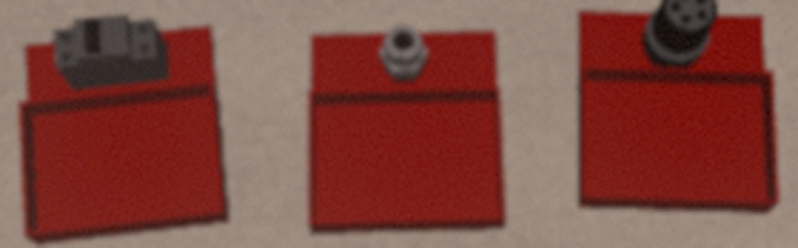

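Call:
jog_arm(
  plan=[1,0,0,0,0,0,-0.9,1,0,0,0,0,0,-0.9,1,0,0,0,0,0,-0.9,1,0,0,0,0,0,-0.9,1,0,0,0,0,0,-0.9,1,0,0,0,0,0,-0.85,1,-1,0.86,0.3,0,0,0,1,-1,0.86,0.3,0,0,0,1,-1,0.86,0.3,0,0,0,1,-1,0.86,0.3,0,0,0,1,-1,0.86,0.3,0,0,0,1,-1,0.86,0.3,0,0,0,1,-1,0.86,0.3,0,0,0,1,-1,0.86,0.3,0,0,0,1,0,0,0,0,0,0],
  newtons=50,
)

```text
time_s: 1.35
eef_pos: [0.3748, 0.3083, 0.1808]
ee_rot: [[0.006, 1.0, -0.0], [1.0, -0.006, -0.003], [-0.003, -0.0, -1.0]]
contact_force: [-0.8, 0.8, -0.9]
grip_width: 0.0858
```

```bash
python3 - <<'E'
from h import *
im,p=snap('wrist','w1.png');print(proj(p,np.array([.3727,.3124,.072])),ctrl.get_obs()['ee_rot'].round(3),ctrl.get_obs()['eef_pos'].round(4))
E
```

```text
[257.45802695 189.49540866] [[ 0.004  1.    -0.002]
 [ 1.    -0.004 -0.001]
 [-0.001 -0.002 -1.   ]] [0.3734 0.3101 0.1813]
```

View pics/w1.png

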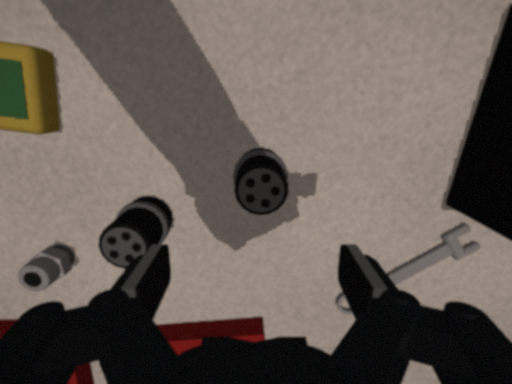

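The adapter top sits at (261,189), against a predicted (257,189). The top-view fix is therefore good to about 2 mm, and I'll descend.

Call:
jog_arm(
  plan=[1,0.08,0,0.9,0,0,0,1,0.08,0,0.9,0,0,0,1,0,0,0.9,0,0,0,1,0,0,0.9,0,0,0,1,0,0,0.9,0,0,0,1,0,0,0.9,0,0,0,1,0,0,0,0,0,0,-1,0,0,0,0,0,0,-1,0,0,0,0,0,0,-1,0,0,0,0,0,0,-1,0,0,0,0,0,0,-1,0,0,0,0,0,0,-1,0,0,0,0,0,0],
  newtons=50,
)

```text
time_s: 2.48
eef_pos: [0.3734, 0.3166, 0.049]
ee_rot: [[-0.001, 1.0, 0.002], [1.0, 0.001, 0.001], [0.001, 0.002, -1.0]]
contact_force: [-0.5, -3.2, 6.6]
grip_width: 0.0472
```

Call:
jog_arm(
  plan=[-1,0,0,-1,0,0,0,-1,0,0,-1,0,0,0,-1,0,0,-1,0,0,0,-1,-1,0.2,-1,0,0,0,-1,-1,0.4,-0.8,0,0,0,-1,-1,0.45,0,0,0,0,-1,-1,0.45,0,0,0,0,-1,-1,0.45,0,0,0,0,-1,-1,0.45,0,0,0,0,-1,-1,0.45,0,0,0,0,-1,-1,0.45,0,0,0,0,-1,-1,0.45,0,0,0,0,-1,-1,0.45,0,0,0,0,-1,-1,0.45,0,0,0,0,-1,-1,0.45,0,0,0,0,-1,-1,0.45,0,0,0,0,-1,-1,0.45,0,0,0,0,-1,-1,0.45,0,0,0,0,-1,-1,0.45,0,0,0,0,-1,-1,0.45,0,0,0,0],
)

```text
time_s: 4.15
eef_pos: [0.557, -0.1097, 0.1681]
ee_rot: [[-0.0, 1.0, 0.001], [1.0, 0.0, 0.0], [0.0, 0.001, -1.0]]
contact_force: [0.3, 0.6, -2.7]
grip_width: 0.0467
```

Call:
jog_arm(
  plan=[-1,-1,0.5,0,0,0,0,-1,-1,0.5,0,0,0,0,-1,-1,0.5,0,0,0,0,-1,-1,0.5,0,0,0,0,-1,-1,0.5,0,0,0,0,-1,-1,0.5,0,0,0,0,-1,-0.8,0.5,0,0,0,0,-1,0,0,0,0,0,0,-1,0,0,0,0,0,0],
)

```text
time_s: 4.9
eef_pos: [0.6442, -0.2794, 0.1672]
ee_rot: [[0.001, 1.0, 0.0], [1.0, -0.001, 0.0], [0.0, 0.0, -1.0]]
contact_force: [-0.4, 0.5, -2.8]
grip_width: 0.0472
```

```bash
python3 - <<'E'
from h import *
o=ctrl.get_obs();print(o['eef_pos'].round(4),o['ee_rot'].round(3),o['contact_force'].round(1),o['grip_width'],o['time_s'])
im,p=snap('wrist','w2.png')
cv2.imwrite('pics/w2.png',im)
C=np.array([.641,-.240]);a=np.radians(-4.2);x=np.array([np.cos(a),np.sin(a)]);y=np.array([-x[1],x[0]])
for s in(-1,1):
  for t in (-1,1):
    q=proj(p,np.r_[C+s*.0585*x+t*.0815*y,.03]);print(q.round(0));cv2.circle(im,tuple(int(v) for v in q.round()),3,(0,255,0),1)
cv2.imwrite('pics/w2b.png',im)
E
```

```text
[ 0.6442 -0.2794  0.1672] [[ 0.001  1.     0.   ]
 [ 1.    -0.001  0.   ]
 [ 0.     0.    -1.   ]] [-0.4  0.5 -2.8] 0.04718554451292287 4.9
[210. 110.]
[391. 123.]
[207. 229.]
[366. 240.]
```

View pics/w2b.png

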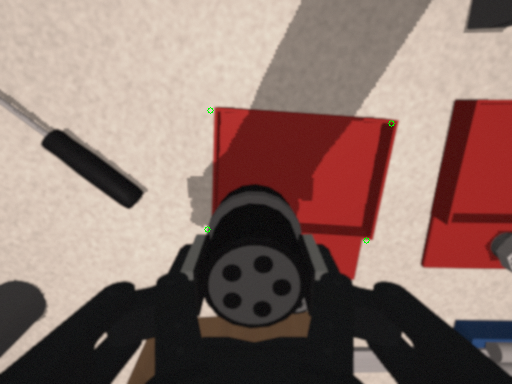

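The drawn rim corners lie about 5 px left of the real ones, so the adapter bin is really near (0.639, -0.2355). I'll correct for that and lower.

Call:
jog_arm(
  plan=[-1,0.05,-0.15,0.92,0,0,0,-1,0.05,-0.15,0.92,0,0,0,-1,0,0,0.92,0,0,0,-1,0,0,0.92,0,0,0,-1,0,0,0.5,0,0,0,-1,0,0,0.35,0,0,0,-1,0,0,0,0,0,0,-1,0,0,0,0,0,0],
)

```text
time_s: 5.62
eef_pos: [0.637, -0.2757, 0.0549]
ee_rot: [[-0.001, 1.0, 0.001], [1.0, 0.001, -0.0], [-0.0, 0.001, -1.0]]
contact_force: [0.1, -0.2, -2.7]
grip_width: 0.0469
```

Call:
jog_arm(
  plan=[-1,0,0,0.1,0,0,0,-1,0,0,0,0,0,0],
)

```text
time_s: 5.78
eef_pos: [0.6375, -0.2763, 0.0525]
ee_rot: [[-0.001, 1.0, 0.002], [1.0, 0.001, -0.001], [-0.001, 0.002, -1.0]]
contact_force: [1.3, -1.3, -2.5]
grip_width: 0.0466
```

Call:
jog_arm(
  plan=[-1,0,0,0.08,0,0,0,-1,0,0,0,0,0,0,0.4,0,0,0,0,0,0,0.4,0,0,0,0,0,0,0.4,0,0,0,0,0,0,0.4,0,0,-0.5,0,0,0,0.4,0,0,-1,0,0,0,0.4,0,0,-1,0,0,0,0.4,0,0,-1,0,0,0,0.4,0,0,-1,0,0,0,0.4,0,0,-0.6,0,0,0],
)

```text
time_s: 6.7
eef_pos: [0.6377, -0.2766, 0.1812]
ee_rot: [[-0.001, 1.0, 0.004], [1.0, 0.001, -0.002], [-0.002, 0.004, -1.0]]
contact_force: [0.5, 0.1, -0.0]
grip_width: 0.0597
```

Call:
jog_arm(
  plan=[1,0.97,-0.44,0,0,0,0,1,0.97,-0.44,0,0,0,0,1,0.97,-0.44,0,0,0,0,1,0.97,-0.44,0,0,0,0,1,0.97,-0.44,0,0,0,0,1,0.97,-0.44,0,0,0,0,1,0.97,-0.44,0,0,0,0,1,0.97,-0.44,0,0,0,0,1,0.97,-0.44,0,0,0,0,1,0.97,-0.44,0,0,0,0,1,0.97,-0.44,0,0,0,0,1,0.97,-0.44,0,0,0,0,1,0.97,-0.44,0,0,0,0,1,0.97,-0.44,0,0,0,0,1,0.97,-0.44,0,0,0,0,1,0.97,-0.44,0,0,0,0,1,0.97,-0.44,0,0,0,0,1,0.97,-0.44,0,0,0,0,1,0.97,-0.44,0,0,0,0,1,0,0,0,0,0,0],
)

```text
time_s: 8.37
eef_pos: [0.4255, 0.1878, 0.1779]
ee_rot: [[-0.006, 1.0, -0.0], [1.0, 0.006, 0.002], [0.002, -0.0, -1.0]]
contact_force: [-0.7, -0.1, 0.0]
grip_width: 0.0856
```

```bash
python3 - <<'E'
from h import *
im,p=snap('wrist','w3.png');o=ctrl.get_obs();print(o['eef_pos'].round(4),o['time_s'])
i1,p1=snap('top','t3.png')
# dark-blob top: predicted pixel of A2, gland, B1 tops
for k,X in dict(A2=(.4265,.1852,.072),G=(.4772,.0727,.048),B1=(.4629,-.0728,.05)).items():
    q=proj(p,np.array(X));print(k,q.round(1));cv2.drawMarker(im,tuple(int(v) for v in q.round()),(0,255,0),0,7)
t=i1[98:182,300:400]
cv2.imwrite('pics/w3b.png',np.hstack([im,cv2.resize(t,(288,384))[:, :]]))
E
```

```text
[0.4266 0.1862 0.1778] 8.4167
A2 [249.2 194. ]
G [135.5 234.3]
B1 [-22.5 221.5]
```

View pics/w3b.png

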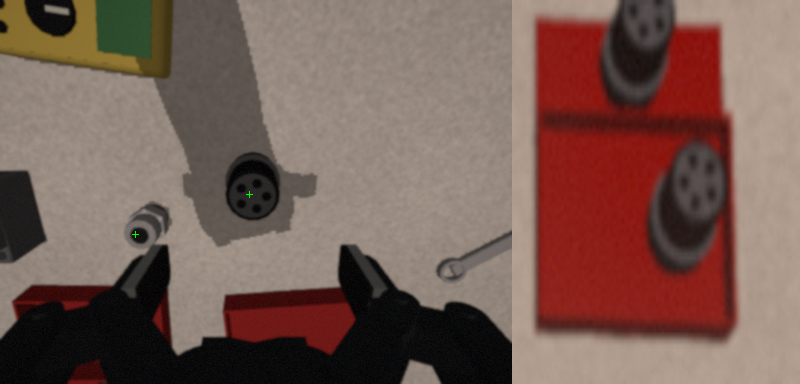

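Adapter 1 stands upright in its bin, on the right side. Adapter 2's top is at (253,193), so the arm is aligned to about 1 mm. I'll grasp it.

Call:
jog_arm(
  plan=[1,0,0,0.9,0,0,0,1,0,0,0.9,0,0,0,1,0,0,0.9,0,0,0,1,0,0,0.9,0,0,0,1,0,0,0.9,0,0,0,1,0,0,0.75,0,0,0,1,0,0,0,0,0,0,-1,0,0,0,0,0,0,-1,0,0,0,0,0,0,-1,0,0,0,0,0,0,-1,0,0,0,0,0,0,-1,0,0,0,0,0,0,-1,0,0,0,0,0,0],
)

```text
time_s: 9.55
eef_pos: [0.4288, 0.1851, 0.0475]
ee_rot: [[-0.001, 1.0, 0.003], [1.0, 0.001, 0.001], [0.001, 0.003, -1.0]]
contact_force: [0.4, 0.0, 7.0]
grip_width: 0.0468
```

Call:
jog_arm(
  plan=[-1,0,0,-1,0,0,0,-1,0,0,-1,0,0,0,-1,0,0,-1,0,0,0,-1,-0.7,0.54,-1,0,0,0,-1,-0.7,0.54,-0.8,0,0,0,-1,-0.98,0.54,0,0,0,0,-1,-0.98,0.54,0,0,0,0,-1,-0.98,0.54,0,0,0,0,-1,-0.98,0.54,0,0,0,0,-1,-0.98,0.54,0,0,0,0,-1,-0.98,0.54,0,0,0,0,-1,-0.98,0.54,0,0,0,0,-1,-0.98,0.54,0,0,0,0,-1,-0.98,0.54,0,0,0,0,-1,-0.98,0.54,0,0,0,0,-1,-0.98,0.54,0,0,0,0,-1,-0.98,0.54,0,0,0,0,-1,-0.98,0.54,0,0,0,0,-1,-0.98,0.54,0,0,0,0,-1,0,0,0,0,0,0],
)

```text
time_s: 11.22
eef_pos: [0.6455, -0.1984, 0.1659]
ee_rot: [[0.004, 1.0, 0.002], [1.0, -0.004, -0.003], [-0.003, 0.002, -1.0]]
contact_force: [-0.1, 0.3, -1.9]
grip_width: 0.0468
```

Call:
jog_arm(
  plan=[-1,0,0,0,0,0,0,-1,0,0,0,0,0,0],
)

```text
time_s: 11.38
eef_pos: [0.6429, -0.1928, 0.1656]
ee_rot: [[-0.001, 1.0, -0.001], [1.0, 0.001, 0.001], [0.001, -0.001, -1.0]]
contact_force: [0.5, -0.2, -2.9]
grip_width: 0.0467
```

Call:
jog_arm(
  plan=[-1,0,0,0.92,0,0,0,-1,0,0,0.92,0,0,0,-1,0,0,0.92,0,0,0,-1,0,0,0.92,0,0,0,-1,0,0,0.5,0,0,0,-1,0,0,0.32,0,0,0,-1,0,0,0,0,0,0,-1,0,0,0,0,0,0],
)

```text
time_s: 12.05
eef_pos: [0.6439, -0.1929, 0.054]
ee_rot: [[-0.001, 1.0, 0.001], [1.0, 0.001, -0.0], [-0.0, 0.001, -1.0]]
contact_force: [0.5, 0.1, -1.4]
grip_width: 0.0468
```

Call:
jog_arm(
  plan=[0.4,0,0,0,0,0,0,0.4,0,0,0,0,0,0,0.4,0,0,0,0,0,0,0.4,0,0,-0.5,0,0,0,0.4,0,0,-1,0,0,0,0.4,0,0,-1,0,0,0,0.4,0,0,-1,0,0,0,0.4,0,0,-1,0,0,0,0.4,0,0,-0.6,0,0,0],
)

```text
time_s: 12.8
eef_pos: [0.6449, -0.1938, 0.1856]
ee_rot: [[-0.001, 1.0, 0.005], [1.0, 0.001, -0.002], [-0.002, 0.005, -1.0]]
contact_force: [0.5, -0.4, -0.1]
grip_width: 0.0596
```

Call:
jog_arm(
  plan=[1,0,-0.96,0,0,0,0,1,0,-0.96,0,0,0,0,1,0,-0.96,0,0,0,0,1,0,-0.96,0,0,0,0,1,0,-0.96,0,0,0,0,1,0,-0.96,0,0,0,0,1,0.1,-0.96,0,0,0,0,1,0.1,-0.96,0,0,0,0,1,0.1,-0.96,0,0,0,0,1,0,0,0,0,0,0,1,0,0,0,0,0,0],
)

```text
time_s: 13.72
eef_pos: [0.4273, -0.1861, 0.1822]
ee_rot: [[0.0, 1.0, 0.002], [1.0, -0.0, -0.001], [-0.001, 0.002, -1.0]]
contact_force: [-0.4, -0.3, -0.5]
grip_width: 0.0851
```

```bash
python3 - <<'E'
from h import *
im,p=snap('wrist','w4.png');o=ctrl.get_obs();print(o['eef_pos'].round(4),o['time_s'])
i1,p1=snap('top','t4.png')
for k,X in dict(B2=(.4268,-.1869,.05),B1=(.4629,-.0728,.05),e1=(.4268+.0425,-.1869+.018,.05),e2=(.4268-.0425,-.1869-.018,.05)).items():
    q=proj(p,np.array(X));print(k,q.round(1));cv2.drawMarker(im,tuple(int(v) for v in q.round()),(0,255,0),0,7)
t=i1[98:182,300:400]
cv2.imwrite('pics/w4b.png',np.hstack([im,cv2.resize(t,(288,384))[:, :]]))
E
```

```text
[ 0.4284 -0.1865  0.1822] 13.7667
B2 [251.7 183.4]
B1 [368.2 218.9]
e1 [270.  224.6]
e2 [231.7 138.1]
```

View pics/w4b.png

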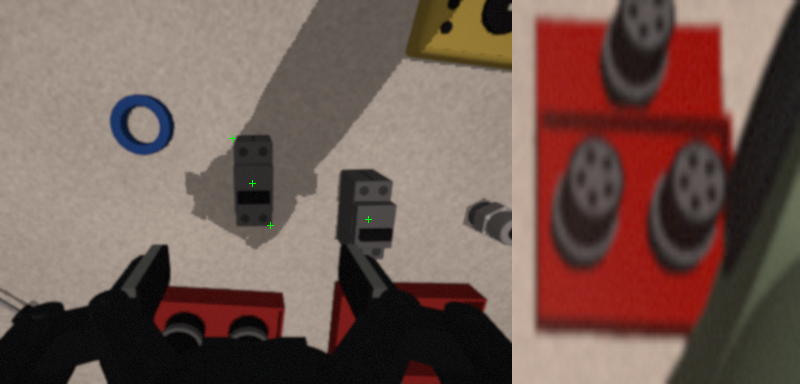

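Both adapters stand upright in their bin. Breaker 2's body spans columns 234-272 and rows 136-226, which is centred to about 1 mm. I'll grasp it.

Call:
jog_arm(
  plan=[1,0,0,0.95,0,0,0,1,0,0,0.95,0,0,0,1,0,0,0.95,0,0,0,1,0,0,0.95,0,0,0,1,0,0,0.95,0,0,0,1,0,0,0.95,0,0,0,1,0,0,0,0,0,0,-1,0,0,0,0,0,0,-1,0,0,0,0,0,0,-1,0,0,0,0,0,0,-1,0,0,0,0,0,0,-1,0,0,0,0,0,0,-1,0,0,0,0,0,0,-1,0,0,0,0,0,0],
)

```text
time_s: 14.98
eef_pos: [0.4289, -0.1867, 0.0398]
ee_rot: [[-0.001, 1.0, 0.003], [1.0, 0.001, -0.002], [-0.002, 0.003, -1.0]]
contact_force: [-0.4, -1.1, 6.0]
grip_width: 0.0353
```

Call:
jog_arm(
  plan=[-1,0,0,-1,0,0,0,-1,0,0,-1,0,0,0,-1,0,0,-1,0,0,0,-1,0.7,0.4,-1,0,0,0,-1,0.7,0.4,-1,0,0,0,-1,1,0.45,0,0,0,0,-1,1,0.45,0,0,0,0,-1,1,0.45,0,0,0,0,-1,1,0.45,0,0,0,0,-1,1,0.45,0,0,0,0,-1,1,0.45,0,0,0,0,-1,1,0.45,0,0,0,0,-1,1,0.45,0,0,0,0,-1,1,0.45,0,0,0,0,-1,1,0.45,0,0,0,0,-1,1,0.45,0,0,0,0,-1,1,0.45,0,0,0,0,-1,1,0.45,0,0,0,0,-1,1,0.45,0,0,0,0,-1,1,0.45,0,0,0,0],
)

```text
time_s: 16.65
eef_pos: [0.6159, 0.2255, 0.1634]
ee_rot: [[-0.001, 1.0, -0.001], [1.0, 0.001, -0.0], [-0.0, -0.001, -1.0]]
contact_force: [0.1, 0.3, -1.9]
grip_width: 0.0354
```

Call:
jog_arm(
  plan=[-1,0.8,0.3,0,0,0,0,-1,0.8,0.3,0,0,0,0,-1,0.8,0.1,0,0,0,0,-1,0,0,0,0,0,-0.75,-1,0,0,0,0,0,-0.75,-1,0,0,0,0,0,0,-1,0,0,0,0,0,0],
)

```text
time_s: 17.23
eef_pos: [0.6331, 0.2842, 0.1632]
ee_rot: [[-0.104, 0.995, -0.001], [0.995, 0.104, -0.0], [-0.0, -0.001, -1.0]]
contact_force: [0.5, -0.5, -2.5]
grip_width: 0.0352
```

```bash
python3 - <<'E'
from h import *
o=ctrl.get_obs();print(o['eef_pos'].round(4),o['ee_rot'].round(3),o['grip_width'],o['time_s'])
im,p=snap('wrist','w5.png')
C=np.array([.638,.240]);a=np.radians(5.9);x=np.array([np.cos(a),np.sin(a)]);y=np.array([-x[1],x[0]])
for s in(-1,1):
  for t in (-1,1):
    q=proj(p,np.r_[C+s*.0585*x+t*.0815*y,.03]);print(q.round(0));cv2.circle(im,tuple(int(v) for v in q.round()),3,(0,255,0),1)
cv2.imwrite('pics/w5b.png',im)
E
```

```text
[0.6331 0.2842 0.1632] [[-0.104  0.995 -0.001]
 [ 0.995  0.104 -0.   ]
 [-0.    -0.001 -1.   ]] 0.03522939918881895 17.2333
[110. 120.]
[294. 121.]
[127. 240.]
[289. 240.]
```

View pics/w5b.png

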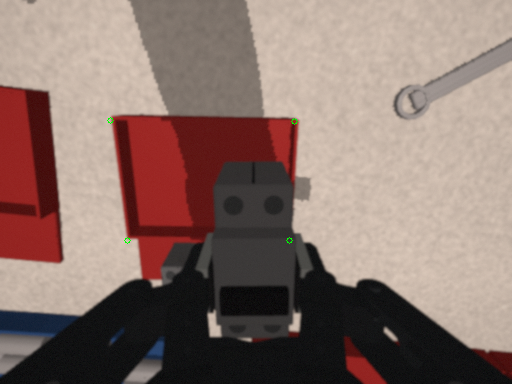

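Real rim corners are at (113,116) and (297,117), 2-4 px from the predicted ones. That puts the breaker bin at about (0.635, 0.242), and the present slot is right. I'll lower the breaker.

Call:
jog_arm(
  plan=[-1,0,-0.05,0.92,0,0,0,-1,0,0,0.92,0,0,0,-1,0,0,0.92,0,0,0,-1,0,0,0.92,0,0,0,-1,0,0,0.6,0,0,0,-1,0,0,0.4,0,0,0,-1,0,0,0,0,0,0,-1,0,0,0,0,0,0],
)

```text
time_s: 17.95
eef_pos: [0.6325, 0.2839, 0.0465]
ee_rot: [[-0.104, 0.995, 0.0], [0.995, 0.104, 0.0], [0.0, 0.0, -1.0]]
contact_force: [0.6, 0.1, -3.2]
grip_width: 0.0356
```

Call:
jog_arm(
  plan=[-1,0,0,0.06,0,0,0,-1,0,0,0,0,0,0,0.25,0,0,0,0,0,0,0.25,0,0,0,0,0,0,0.25,0,0,0,0,0,0,0.25,0,0,-0.5,0,0,0,0.25,0,0,-1,0,0,0,0.25,0,0,-1,0,0,0,0.25,0,0,-1,0,0,0,0.25,0,0,-1,0,0,0,0.25,0,0,-1,0,0,0,1,0,0,0,0,0,0.8,1,0,0,0,0,0,0.8,1,0,0,0,0,0,0,1,0,0,0,0,0,0],
)

```text
time_s: 19.2
eef_pos: [0.6323, 0.2842, 0.1833]
ee_rot: [[0.005, 1.0, 0.001], [1.0, -0.005, 0.0], [0.0, 0.001, -1.0]]
contact_force: [-0.9, 0.3, 0.3]
grip_width: 0.0853
```

Call:
jog_arm(
  plan=[1,-0.95,-0.45,0,0,0,0,1,-0.95,-0.45,0,0,0,0,1,-0.95,-0.45,0,0,0,0,1,-0.95,-0.45,0,0,0,0,1,-0.95,-0.45,0,0,0,0,1,-0.95,-0.45,0,0,0,0,1,-0.95,-0.45,0,0,0,0,1,-0.95,-0.45,0,0,0,0,1,-0.95,-0.45,0,0,0,0,1,-0.95,-0.45,0,0,0,0,1,-0.95,-0.45,0,0,0,0,1,-0.95,-0.45,0,0,0,0,1,-0.95,-0.45,0,0,0,0,1,-0.95,-0.45,0,0,0,0,1,-0.95,-0.45,0,0,0,0,1,0,0,0,0,0,0,1,0,0,0,0,0,0,1,0,0,0,0,0,0],
)

```text
time_s: 20.7
eef_pos: [0.4615, -0.0708, 0.1824]
ee_rot: [[0.006, 1.0, 0.0], [1.0, -0.006, 0.0], [0.0, 0.0, -1.0]]
contact_force: [0.7, -0.3, 0.1]
grip_width: 0.0855
```

```bash
python3 - <<'E'
from h import *
im,p=snap('wrist','w6.png');o=ctrl.get_obs();print(o['eef_pos'].round(4),o['time_s'])
i1,p1=snap('top','t6.png')
q=proj(p,np.array((.4629,-.0728,.05)));print(q.round(1));cv2.drawMarker(im,tuple(int(v) for v in q.round()),(0,255,0),0,7)
cv2.imwrite('pics/w6b.png',np.hstack([im,cv2.resize(i1[98:182,105:205],(288,384))]))
E
```

```text
[ 0.4616 -0.0705  0.1824] 20.75
[250.3 185.5]
```

View pics/w6b.png

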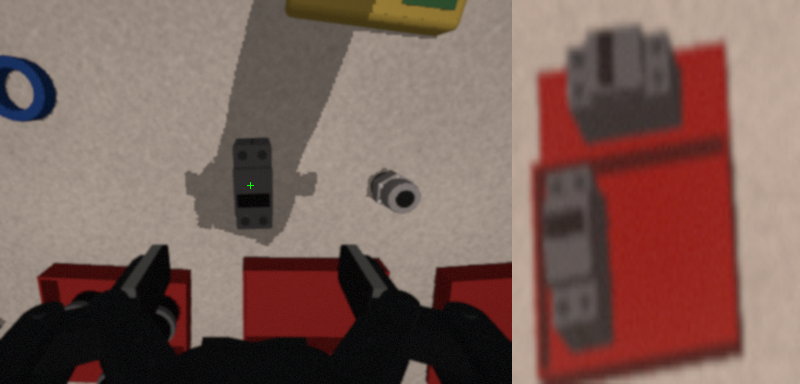

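Breaker 2 stands in its bin on the left. Breaker 1 is under the tool at (253,184), about 1 mm off. I'll grasp it.

Call:
jog_arm(
  plan=[1,0,0,0.95,0,0,0,1,0,0,0.95,0,0,0,1,0,0,0.95,0,0,0,1,0,0,0.95,0,0,0,1,0,0,0.95,0,0,0,1,0,0,0.95,0,0,0,1,0,0,0,0,0,0,-1,0,0,0,0,0,0,-1,0,0,0,0,0,0,-1,0,0,0,0,0,0,-1,0,0,0,0,0,0,-1,0,0,0,0,0,0,-1,0,0,0,0,0,0,-1,0,0,0,0,0,0],
)

```text
time_s: 21.97
eef_pos: [0.4625, -0.0714, 0.0413]
ee_rot: [[0.006, 1.0, 0.003], [1.0, -0.006, -0.001], [-0.001, 0.003, -1.0]]
contact_force: [0.2, -0.1, 5.1]
grip_width: 0.0356
```

Call:
jog_arm(
  plan=[-1,0,0,-1,0,0,0,-1,0,0,-1,0,0,0,-1,0,0,-1,0,0,0,-1,0,0,-1,0,0,0,-1,0.99,0.64,-0.8,0,0,0,-1,0.99,0.64,0,0,0,0,-1,0.99,0.64,0,0,0,0,-1,0.99,0.64,0,0,0,0,-1,0.99,0.64,0,0,0,0,-1,0.99,0.64,0,0,0,0,-1,0.99,0.64,0,0,0,0,-1,0.99,0.64,0,0,0,0,-1,0.99,0.64,0,0,0,0,-1,0.99,0.64,0,0,0,0,-1,0.99,0.64,0,0,0,0,-1,0,0,0,0,0,-0.8,-1,0,0,0,0,0,-0.8,-1,0,0,0,0,0,0,-1,0,0,0,0,0,0],
)

```text
time_s: 23.55
eef_pos: [0.6386, 0.2001, 0.1599]
ee_rot: [[-0.104, 0.995, -0.0], [0.995, 0.104, -0.0], [-0.0, -0.0, -1.0]]
contact_force: [-0.9, 0.1, -2.5]
grip_width: 0.0354
```

Call:
jog_arm(
  plan=[-1,0.04,0,0.92,0,0,0,-1,0,0,0.92,0,0,0,-1,0,0,0.92,0,0,0,-1,0,0,0.92,0,0,0,-1,0,0,0.5,0,0,0,-1,0,0,0.36,0,0,0,-1,0,0,0,0,0,0,-1,0,0,0,0,0,0],
)

```text
time_s: 24.22
eef_pos: [0.6394, 0.201, 0.047]
ee_rot: [[-0.104, 0.995, 0.001], [0.995, 0.104, 0.0], [0.0, 0.001, -1.0]]
contact_force: [-0.0, -0.0, -2.3]
grip_width: 0.0353
```

Call:
jog_arm(
  plan=[-1,0,0,0.06,0,0,0,-1,0,0,0,0,0,0,0.25,0,0,0,0,0,0,0.25,0,0,0,0,0,0,0.25,0,0,0,0,0,0,0.25,0,0,-0.5,0,0,0,0.25,0,0,-1,0,0,0,0.25,0,0,-1,0,0,0,0.25,0,0,-1,0,0,0,0.25,0,0,-1,0,0,0,0.25,0,0,-1,0,0,0,1,0,0,0,0,0,0.8,1,0,0,0,0,0,0.8,1,0,0,0,0,0,0,1,0,0,0,0,0,0],
)

```text
time_s: 25.47
eef_pos: [0.639, 0.2012, 0.1832]
ee_rot: [[0.005, 1.0, 0.001], [1.0, -0.005, 0.0], [0.0, 0.001, -1.0]]
contact_force: [0.4, 0.3, -0.5]
grip_width: 0.0854
```

Call:
jog_arm(
  plan=[1,-0.72,-0.92,0.28,0,0,0,1,-0.72,-0.92,0.28,0,0,0,1,-0.72,-0.92,0.28,0,0,0,1,-0.72,-0.92,0.28,0,0,0,1,-0.72,-0.92,0.28,0,0,0,1,-0.72,-0.92,0.28,0,0,0,1,-0.72,-0.92,0.28,0,0,0,1,0,0,0,0,0,0,1,0,0,0,0,0,0,1,0,0,0,0,0,0],
)

```text
time_s: 26.3
eef_pos: [0.478, 0.0762, 0.1338]
ee_rot: [[0.006, 1.0, 0.002], [1.0, -0.006, 0.0], [0.0, 0.002, -1.0]]
contact_force: [0.7, -0.8, -0.4]
grip_width: 0.0855
```

```bash
python3 - <<'E'
from h import *
im,p=snap('wrist','w7.png');o=ctrl.get_obs();print(o['eef_pos'].round(4),o['time_s'])
i1,p1=snap('top','t7.png')
q=proj(p,np.array((.4772,.0745,.048)));print(q.round(1))
u,v=[int(a) for a in q]
cv2.imwrite('pics/w7b.png',np.hstack([cv2.resize(im[v-50:v+50,u-60:u+60],(460,384),interpolation=cv2.INTER_CUBIC),cv2.resize(i1[98:182,105:205],(288,384))]));print(u-60,v-50,460/120)
E
```

```text
[0.4786 0.0764 0.1339] 26.35
[250.1 199.5]
190 149 3.8333333333333335
```

View pics/w7b.png

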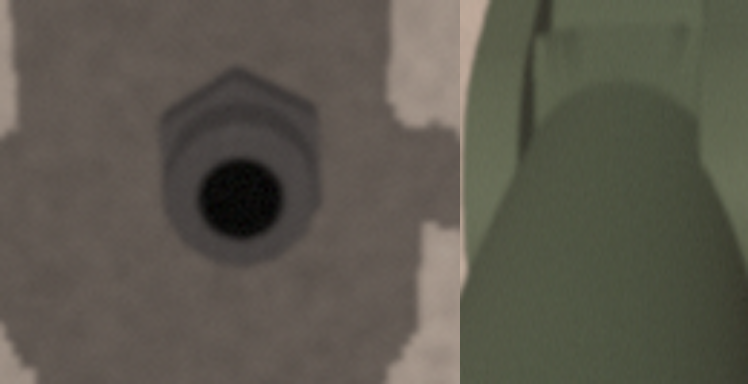

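The gland hole is at (253,201), within 1 mm, and its hexagon is turned by about +4°. I'll turn the tool one unit to match and grasp.

Call:
jog_arm(
  plan=[1,0,0,0.92,0,0,-1,1,0,-0.04,0.92,0,0,0,1,0,0,0.92,0,0,0,1,0,0,0.92,0,0,0,1,0,0,0.5,0,0,0,1,0,0,0.36,0,0,0,1,0,0,0,0,0,0,-1,0,0,0,0,0,0,-1,0,0,0,0,0,0,-1,0,0,0,0,0,0,-1,0,0,0,0,0,0,-1,0,0,0,0,0,0,-1,0,0,0,0,0,0,-1,0,0,0,0,0,0],
)

```text
time_s: 27.57
eef_pos: [0.477, 0.076, 0.0209]
ee_rot: [[-0.063, 0.998, 0.002], [0.998, 0.063, -0.0], [-0.0, 0.002, -1.0]]
contact_force: [-0.9, -0.5, 6.0]
grip_width: 0.0353
```

Call:
jog_arm(
  plan=[-1,0,0,-1,0,0,0,-1,0,0,-1,0,0,0,-1,0,0,-1,0,0,0,-1,0,0,-1,0,0,0,-1,-0.5,0.86,-0.8,0,0,0,-1,-0.5,0.86,0,0,0,0,-1,-0.5,0.86,0,0,0,0,-1,-0.5,0.86,0,0,0,0,-1,-0.5,0.86,0,0,0,0,-1,-0.5,0.86,0,0,0,0,-1,-0.5,0.86,0,0,0,0,-1,0,0,0,0,0,0,-1,0,0,0,0,0,0],
)

```text
time_s: 28.65
eef_pos: [0.6323, -0.0024, 0.1395]
ee_rot: [[-0.062, 0.998, -0.0], [0.998, 0.062, 0.0], [0.0, -0.0, -1.0]]
contact_force: [-1.0, 0.0, -1.9]
grip_width: 0.0347
```

Call:
jog_arm(
  plan=[-1,0,0,0.92,0,0,0,-1,0,0,0.92,0,0,0,-1,0,0,0.92,0,0,0,-1,0,0,0.92,0,0,0,-1,0,0,0.5,0,0,0,-1,0,0,0.36,0,0,0,-1,0,0,0,0,0,0,-1,0,0,0,0,0,0],
)

```text
time_s: 29.32
eef_pos: [0.6317, -0.0014, 0.0268]
ee_rot: [[-0.064, 0.998, 0.0], [0.998, 0.064, 0.0], [0.0, 0.0, -1.0]]
contact_force: [-0.5, 0.0, -1.0]
grip_width: 0.0349
```

Call:
jog_arm(
  plan=[-1,0,0,0.06,0,0,0,-1,0,0,0,0,0,0,0.4,0,0,0,0,0,0,0.4,0,0,0,0,0,0,0.4,0,0,0,0,0,0,0.4,0,0,-0.5,0,0,0,0.4,0,0,-1,0,0,0,0.4,0,0,-1,0,0,0,0.4,0,0,-1,0,0,0,0.4,0,0,-1,0,0,0,0.4,0,-1,-1,0,0,0,0.4,0,-1,-1,0,0,0,0.4,0,-1,-1,0,0,0,0.4,0,-1,-1,0,0,0,0.4,0,-1,0,0,0,0,0.4,0,-1,0,0,0,0,0.4,0,-1,0,0,0,0,0.4,0,0,0,0,0,0],
)

```text
time_s: 30.82
eef_pos: [0.4526, -0.0124, 0.2382]
ee_rot: [[-0.063, 0.998, -0.002], [0.998, 0.063, 0.0], [0.0, -0.002, -1.0]]
contact_force: [0.1, 0.4, -0.5]
grip_width: 0.0598
```

```bash
python3 - <<'E'
from h import *
im,p=snap('wrist','w8.png');o=ctrl.get_obs();print(o['eef_pos'].round(4),o['time_s'],o['contact_force'])
s,ps=snap('scene','s8.png');t,pt=snap('top','t8.png')
cv2.imwrite('pics/f8.png',cv2.resize(np.vstack([np.hstack([s[60:384,60:400]]),]),(629,600)))
i0,_=load('scene0.png')
def tape(i):
    h=cv2.cvtColor(i,cv2.COLOR_BGR2HSV);m=(h[...,0]>100)&(h[...,0]<130)&(h[...,1]>120);m[:60]=0;m[110:]=0;m[:,:220]=0;m[:,285:]=0
    q=np.argwhere(m);return q.mean(0)
print('tape px',tape(i0),tape(s))
E
```

```text
[ 0.4552 -0.0127  0.2385] 30.8667 [0.22542971 0.36049252 0.46286967]
tape px [ 84.16722408 248.11036789] [ 83.92763158 248.38486842]
```

View pics/f8.png

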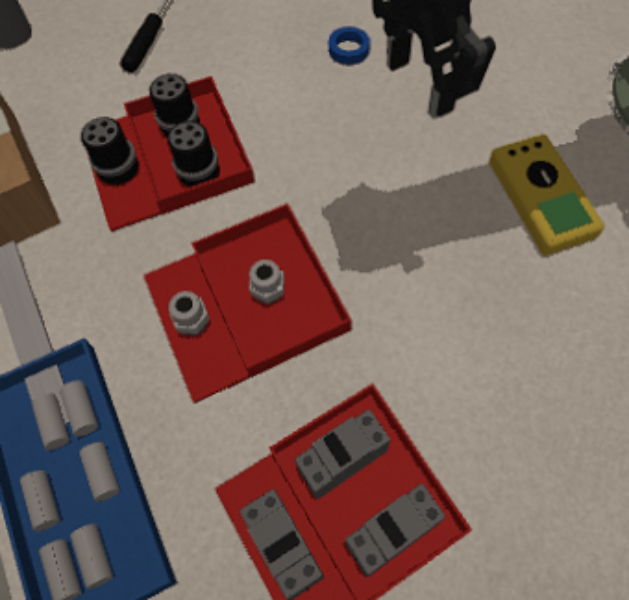

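View pics/t8.png

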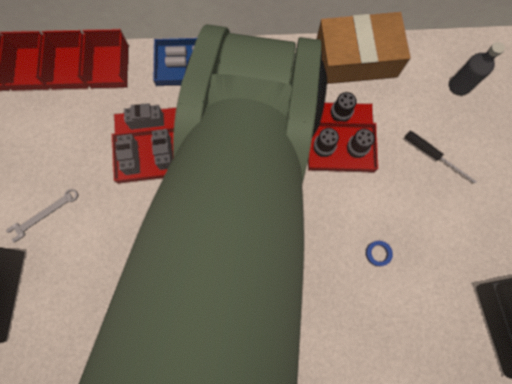

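```bash
python3 - <<'E'
from h import *
s,_=load('s8.png');t,_=load('t8.png')
cv2.imwrite('pics/f9.png',np.hstack([cv2.resize(s[260:384,170:320],(484,400),interpolation=cv2.INTER_CUBIC),cv2.resize(t[95:190,105:180],(316,400),interpolation=cv2.INTER_CUBIC)]))
E
```

```text
(no output)
```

View pics/f9.png

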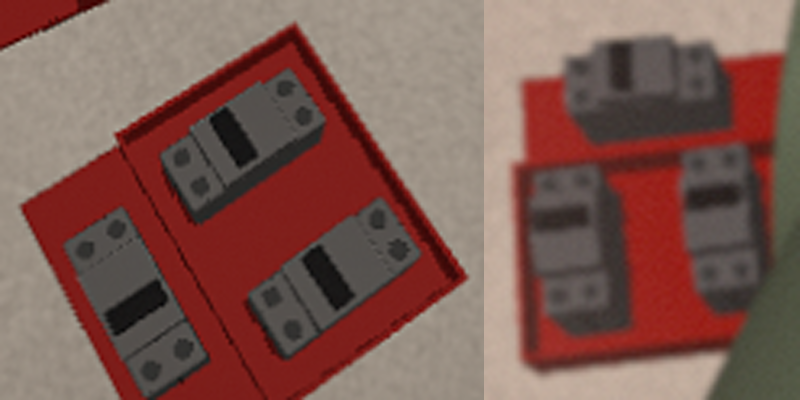

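Both breakers stand flat on the bin floor, clear of the walls and parallel to them. I'll hand the job in.

```bash
python3 -c "
from workcell import ctrl
print(ctrl.hand_in())"
```

```text
the job is handed in; nothing more can be done
None
```

All five parts are in the bins with their matching samples, upright and released, and I handed the job in at about 31 s of the 115 s allowed. `hand_in` reports no verdict, so success rests on my own checks.

- **Parts:** The last scene and top pictures show both adapters, both breakers and the gland standing in their bins. In the last top picture the arm hid the gland bin, so the gland is confirmed by the scene camera only. I judged upright and flat by eye; I did not measure the final poses.
- **Tape:** Its image position moved by less than 0.4 px between the first and last scene pictures, so it was not disturbed.
- **Forces:** Force readings stayed at 7 N or below. They were taken only at the end of each move, so a short peak in between would not show.
- **Disagreement:** My first bin positions were off by about 4–5 mm for the adapter bin and 3–4 mm for the breaker bin. The wrist camera showed this, and I corrected both before placing. I shifted the gland bin target by 3 mm on the same pattern, without a wrist check of its own.

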